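# Tare, load and start a pot-scanning lane

## Robot

A 6-joint arm with a two-finger parallel gripper is mounted at the origin on the work surface; the furniture and walls round the work are solid. World frame = base frame: x ahead of the robot, y to its left, z up, the work surface at z = 0. Lengths are in m, angles in rad, forces in N, time in s.
With the tool pointing down it reaches from about 0.3 to 0.775 m from the base axis. Payload 14.6 kg.
Tool frame: the origin (TCP) lies at the very end of the fingers, on their centre line; the grasp point (between the pads) lies 19 mm behind it; z points along the fingers, y is the line along which they close (so a half turn about z gives the same grasp; the last joint's range is limited). The gripper opens to 94 mm and grips with 3 to 60 N. Pads are 16 mm wide; open, the fingers measure 119 mm over their backs; the gripper's body (75 mm by 177 mm) begins 78 mm behind the grasp point.
Start: joints at [1.139, 0.3, 1.521, -0, 1.321, -0.067], TCP at [0.196, 0.514, 0.205] pointing down, gripper open.
Joint ranges: [-3.03, 3.03], [-0.79, 2.21], [0.23, 2.52], [-1.04, 4.18], [0, 3.07], [-2.55, 2.55]. Speed limits (rad/s): [2.22, 2.22, 2.57, 3.14, 3.14, 3.14].

## Interface

Orientations are given as a unit quaternion [w, x, y, z].
In Python, from rig import get_obs, eyes, robot gives the robot as it stands. The module is installed in compiled form; this text tells all that it offers.
- The arm moves only by the shell command python3 -m inch 'ROWS'. ROWS is JSON, one flat list of numbers, 7 for each row, row after row: the opening, from 0 (shut) to 1 (fully open), then the shift along the world's x, y, z in m, then the turn, a rotation vector about the world's x, y, z in rad. A call has 1 to 20 rows; each row shifts and turns the commanded pose from where the row before left it; what a row does not reach is not made up. A row lasts 1/8 s, in which the tool goes at most 62.5 mm and 10.7 degrees, less where a joint would pass 70% of its speed; a pose out of reach is approached as far as the arm can. A call is refused whole if a number of a shift passes 0.0625 or a number of a turn 0.188, either way. A call with a gripper value outside its range is refused whole. The fingers move at their own pace and stop on an object; the grip force is fixed at half the most. Time passes only in rows, so rows that do not move let the fingers close. It gives the time, the measured TCP pose, the force, the opening and the grip force at its end, in the units of the state.
- get_obs(): the state, without advancing time (a new reading comes with each control period).
- eyes.capture(name): name is "scene" or "side" or "wrist"; returns the picture (480x640x3 uint8, red, green, blue); there is no depth.
- eyes.get_calibration(name): a dict with "mtx" (3x3 intrinsics, pixels), "rvec" (rotation vector, rad) and "tvec" (3), from world to camera coordinates, as OpenCV has them. Camera axes: x right, y down, z forward; pixel columns grow to the right and rows downward; lengths in m; the calibration is good to about 2 mm. The wrist camera is an equidistant fisheye: a pixel r from the principal point sees the ray r / f radians off the axis. A picture is of the moment at which its call begins: read the wrist's pose just before it. get_calibration takes no time and is no camera call; for the wrist camera it gives the pose at the moment of the call.
- robot.sign_off(): hands the job in; it is judged then, once.
The state is a dict: "time_s": time; "joint_positions": joint angles; "dq": joint speeds; "joint_efforts": joint torques, N m; "eef_pos": TCP position; "orientation": TCP orientation; "ft_force": force on the tool from outside, world axes, zero at the start; "torque": the same for the moment, N m; "finger_gap": finger opening in m; "gripper_force": force on a finger pad.
Only numpy, scipy, OpenCV 4.12 (cv2) and the standard library are available. Lean on these libraries where they do the work, as an engineer would, in place of code of your own. Each camera call takes 0.05 s, during which the arm holds its last target. There are 200 camera calls.

## Task

Prepare the pot scanner for a batch: press the blue membrane key firmly until it registers while the lane is still empty. Then stand every specimen pot from the cork mat upright between the lane's rails, one behind another before the amber-roofed hood, with none pushed home to the stop yet, and only when all are in line push the whole row from behind as one block, upright, until the front pot meets the stop under the hood and no gaps are left between the pots. With the row fully home press the green key firmly until it registers (if a pot shifts meanwhile, set the row right and press green again); never press the red key or crush a key, and leave the other things on the bench alone.

Things in the scene. Friction and masses are not known exactly. Their poses are not given: they have to be found in the camera images.
- lane_stop (a point): Scanning lane, fixed on the bench. Point on its middle line, on the running surface (10 mm above the bench), at the face of the stop, a white head block (45 mm deep, 96 wide, top 80 mm above the bench). x points along the lane in the push direction (into the stop), y across it, z up. Home, the front pot's centre is 24 mm from the stop, each next one 48 mm further back.
- lane_entry (a point): Middle of the lane's open entry end, 310 mm from the stop, on the running surface; axes as lane_stop. The aluminium bed is 88 mm wide. Two grey rails, 58 mm apart inside, 8 mm thick, rise 16 mm above the running surface along the whole lane. Nothing closes this end: the row is pushed from here.
- lane_hood (a point): Middle of the hood's mouth, on the running surface, 61 mm from the stop; axes as lane_stop. The see-through hood (amber roof and two clear side panels, 90 mm wide, roof underside 65 mm and top 72 mm above the bench) covers the lane from here to the stop, so pots get there only by being pushed.
- key_blue: Blue membrane key, 34 x 34 mm, one end of a row of three (56 mm apart) on a fixed grey panel; origin at the centre of its top face, about 40 mm above the bench; z up; +x looks to the panel's display ridge (48 mm high, 37 mm from the origin). Press straight down: it moves only 2 mm, resists with 2 N at first and 10 N at the bottom, and registers from 5 N held 0.2 s; over 40 N crushes it.
- key_green: Green (start) key, the middle one of the row; origin, size and behaviour as the blue key.
- key_red: Red key at the other end of the row; origin and make as the blue key. It must not be pressed.
- pot1_mid (a point): Middle (half-way up) of a round white specimen pot with a yellow lid, 48 mm in diameter, 46 mm tall, about 0.1 kg; a plain upright cylinder; z along the pot, up. All pots are alike; three or four are present. They start standing on the brown cork mat, whose top is 4 mm above the bench, at least 12 mm apart, and can be gripped from above across the body.
- pot2_mid (a point): Middle (half-way up) of a round white specimen pot with a yellow lid, 48 mm in diameter, 46 mm tall, about 0.1 kg; a plain upright cylinder; z along the pot, up. All pots are alike; three or four are present. They start standing on the brown cork mat, whose top is 4 mm above the bench, at least 12 mm apart, and can be gripped from above across the body.
- pot3_mid (a point): Middle (half-way up) of a round white specimen pot with a yellow lid, 48 mm in diameter, 46 mm tall, about 0.1 kg; a plain upright cylinder; z along the pot, up. All pots are alike; three or four are present. They start standing on the brown cork mat, whose top is 4 mm above the bench, at least 12 mm apart, and can be gripped from above across the body.
- pot4_mid (a point): Middle (half-way up) of a round white specimen pot with a yellow lid, 48 mm in diameter, 46 mm tall, about 0.1 kg; a plain upright cylinder; z along the pot, up. All pots are alike; three or four are present. They start standing on the brown cork mat, whose top is 4 mm above the bench, at least 12 mm apart, and can be gripped from above across the body.
- tape: Bystander: roll of masking tape lying flat, 100 mm across, 25 mm high; origin under its centre.
- buds: Bystander: round tub of cotton buds, 77 mm across, 80 mm high; origin under its centre.
- red_pen: Bystander: red felt pen lying between the lane and the wall, 166 mm long (y), 11 mm high; origin under its centre.
Mind the look-alikes: they are no part of the job. Leave any turquoise look-alike of the part that bears pot2_mid alone. What is shaped like the part that bears pot3_mid but pink is not meant.

How it is judged:
On the way, in this order (a step that is already met when the one before it is completed fails the run):
1. the blue key is pressed with at least 5 N before the pots are loaded (contact force between anything else and key_blue above 5 N), for 0.2 s.
2. every pot stands upright between the rails, and none has been pushed home to the stop yet (y of pot1_mid in the frame of lane_stop between -0.012 and 0.012 m and angle between each of pot1_mid, pot2_mid, pot3_mid, pot4_mid's own z axis and vertical below 0.12 rad and z of pot1_mid in the frame of lane_stop between 0.019 and 0.028 m and x of pot1_mid in the frame of lane_stop between -0.292 and -0.036 m and y of pot2_mid in the frame of lane_stop between -0.012 and 0.012 m and z of pot2_mid in the frame of lane_stop between 0.019 and 0.028 m and x of pot2_mid in the frame of lane_stop between -0.292 and -0.036 m and y of pot3_mid in the frame of lane_stop between -0.012 and 0.012 m and z of pot3_mid in the frame of lane_stop between 0.019 and 0.028 m and x of pot3_mid in the frame of lane_stop between -0.292 and -0.036 m and y of pot4_mid in the frame of lane_stop between -0.012 and 0.012 m and z of pot4_mid in the frame of lane_stop between 0.019 and 0.028 m and x of pot4_mid in the frame of lane_stop between -0.292 and -0.036 m), for 0.2 s.
3. the row is pushed home: front pot against the stop, the others close behind it (y of pot1_mid in the frame of lane_stop between -0.012 and 0.012 m and angle between each of pot1_mid, pot2_mid, pot3_mid, pot4_mid's own z axis and vertical below 0.12 rad and z of pot1_mid in the frame of lane_stop between 0.019 and 0.028 m and y of pot2_mid in the frame of lane_stop between -0.012 and 0.012 m and z of pot2_mid in the frame of lane_stop between 0.019 and 0.028 m and y of pot3_mid in the frame of lane_stop between -0.012 and 0.012 m and z of pot3_mid in the frame of lane_stop between 0.019 and 0.028 m and y of pot4_mid in the frame of lane_stop between -0.012 and 0.012 m and z of pot4_mid in the frame of lane_stop between 0.019 and 0.028 m and (x of pot1_mid in the frame of lane_stop between -0.031 and -0.013 m or x of pot2_mid in the frame of lane_stop between -0.031 and -0.013 m or x of pot3_mid in the frame of lane_stop between -0.031 and -0.013 m or x of pot4_mid in the frame of lane_stop between -0.031 and -0.013 m) and (x of pot1_mid in the frame of lane_stop between -0.031 and -0.013 m or (x of pot1_mid in the frame of lane_stop between -0.081 and -0.064 m and (x of pot2_mid in the frame of lane_stop between -0.031 and -0.013 m or x of pot3_mid in the frame of lane_stop between -0.031 and -0.013 m or x of pot4_mid in the frame of lane_stop between -0.031 and -0.013 m)) or (x of pot1_mid in the frame of lane_stop between -0.129 and -0.1115 m and (x of pot2_mid in the frame of lane_stop between -0.081 and -0.064 m or x of pot3_mid in the frame of lane_stop between -0.081 and -0.064 m or x of pot4_mid in the frame of lane_stop between -0.081 and -0.064 m)) or (x of pot1_mid in the frame of lane_stop between -0.177 and -0.159 m and (x of pot2_mid in the frame of lane_stop between -0.129 and -0.1115 m or x of pot3_mid in the frame of lane_stop between -0.129 and -0.1115 m or x of pot4_mid in the frame of lane_stop between -0.129 and -0.1115 m))) and (x of pot2_mid in the frame of lane_stop between -0.031 and -0.013 m or (x of pot2_mid in the frame of lane_stop between -0.081 and -0.064 m and (x of pot1_mid in the frame of lane_stop between -0.031 and -0.013 m or x of pot3_mid in the frame of lane_stop between -0.031 and -0.013 m or x of pot4_mid in the frame of lane_stop between -0.031 and -0.013 m)) or (x of pot2_mid in the frame of lane_stop between -0.129 and -0.1115 m and (x of pot1_mid in the frame of lane_stop between -0.081 and -0.064 m or x of pot3_mid in the frame of lane_stop between -0.081 and -0.064 m or x of pot4_mid in the frame of lane_stop between -0.081 and -0.064 m)) or (x of pot2_mid in the frame of lane_stop between -0.177 and -0.159 m and (x of pot1_mid in the frame of lane_stop between -0.129 and -0.1115 m or x of pot3_mid in the frame of lane_stop between -0.129 and -0.1115 m or x of pot4_mid in the frame of lane_stop between -0.129 and -0.1115 m))) and (x of pot3_mid in the frame of lane_stop between -0.031 and -0.013 m or (x of pot3_mid in the frame of lane_stop between -0.081 and -0.064 m and (x of pot1_mid in the frame of lane_stop between -0.031 and -0.013 m or x of pot2_mid in the frame of lane_stop between -0.031 and -0.013 m or x of pot4_mid in the frame of lane_stop between -0.031 and -0.013 m)) or (x of pot3_mid in the frame of lane_stop between -0.129 and -0.1115 m and (x of pot1_mid in the frame of lane_stop between -0.081 and -0.064 m or x of pot2_mid in the frame of lane_stop between -0.081 and -0.064 m or x of pot4_mid in the frame of lane_stop between -0.081 and -0.064 m)) or (x of pot3_mid in the frame of lane_stop between -0.177 and -0.159 m and (x of pot1_mid in the frame of lane_stop between -0.129 and -0.1115 m or x of pot2_mid in the frame of lane_stop between -0.129 and -0.1115 m or x of pot4_mid in the frame of lane_stop between -0.129 and -0.1115 m))) and (x of pot4_mid in the frame of lane_stop between -0.031 and -0.013 m or (x of pot4_mid in the frame of lane_stop between -0.081 and -0.064 m and (x of pot1_mid in the frame of lane_stop between -0.031 and -0.013 m or x of pot2_mid in the frame of lane_stop between -0.031 and -0.013 m or x of pot3_mid in the frame of lane_stop between -0.031 and -0.013 m)) or (x of pot4_mid in the frame of lane_stop between -0.129 and -0.1115 m and (x of pot1_mid in the frame of lane_stop between -0.081 and -0.064 m or x of pot2_mid in the frame of lane_stop between -0.081 and -0.064 m or x of pot3_mid in the frame of lane_stop between -0.081 and -0.064 m)) or (x of pot4_mid in the frame of lane_stop between -0.177 and -0.159 m and (x of pot1_mid in the frame of lane_stop between -0.129 and -0.1115 m or x of pot2_mid in the frame of lane_stop between -0.129 and -0.1115 m or x of pot3_mid in the frame of lane_stop between -0.129 and -0.1115 m)))), for 0.2 s.
4. the green key is pressed with at least 5 N while the row is home (all of step 3 and contact force between anything else and key_green above 5 N), for 0.2 s.
At the end, for the whole second after the job is handed in: Every pot stands upright (within 0.12 rad) and at rest on the lane within 12 mm of its middle line, the front one's centre within 31 mm of the stop, the others behind it without a missing place, each within about 9 mm of its place in a tight row (72, 120 and 168 mm from the stop) (all of step 3 and linear speed of each of pot1, pot2, pot3, pot4 below 0.02 m/s); the robot touches nothing.
It fails at once if the red key is pressed (contact force between anything else and key_red above 3 N).
It fails at once if a key is crushed with more than 40 N (contact force between anything else and key_blue above 40 N or contact force between anything else and key_green above 40 N).
It fails at once if a bystander is shifted by more than 4 cm (distance of any of tape, buds, red_pen from where it was at the start of the episode above 0.04 m).
Of pot1, pot2, pot3, pot4 only 3 to 4 are there at a start; the rules pass over those that are not, and their reading is None.
At some moment in a run one of pot1, pot2, pot3, pot4 may be knocked a few centimetres aside while the robot is not near it.
It also fails if it takes over 210 s, if anything falls off the work surface, if the arm or the gripper's body presses on something with over 40 N, if the wrist force passes 120 N, or if a joint passes its speed limit or range.

## Working session

There is one attempt and no reset: what is moved stays moved. The work goes in short steps, Python scripts to look and compute and a shell command to move; the robot and the scene stay as the last step left them, time stands still between calls to the robot, and variables do not carry over. Pictures are saved under pics/ and viewed, at most 14 in all, crops included, and the job is handed in when it is done.

```bash
mkdir -p pics; cat > h.py <<'E'
import numpy as np, cv2
from rig import get_obs, eyes, robot
def snap(n,f):
    im=eyes.capture(n); cv2.imwrite('pics/'+f,im[:,:,::-1]); return im
def ray(n,u,v):
    c=eyes.get_calibration(n); K=np.array(c['mtx']); R,_=cv2.Rodrigues(np.array(c['rvec'],float)); t=np.array(c['tvec'],float).ravel()
    a=np.array([(u-K[0,2])/K[0,0],(v-K[1,2])/K[1,1]])
    if n=='wrist':
        r=np.hypot(*a); d=np.array([*(a/max(r,1e-9)*np.sin(r)),np.cos(r)])
    else: d=np.array([*a,1.])
    return -R.T@t, R.T@d
def at(n,u,v,z):
    o,d=ray(n,u,v); return (o+d*(z-o[2])/d[2]).round(4)
def proj(n,p):
    c=eyes.get_calibration(n); K=np.array(c['mtx']); 
    return cv2.projectPoints(np.array(p,float).reshape(-1,3),np.array(c['rvec'],float),np.array(c['tvec'],float),K,None)[0].reshape(-1,2)
E
python3 - <<'E'
from h import *
o=get_obs(); print(o)
for n in ('scene','side'):
    snap(n,n+'1.png'); print(n,ray(n,320,240),eyes.get_calibration(n)['mtx'])
E
```

```text
{'time_s': 0.0, 'joint_positions': array([ 1.13939487e+00,  3.00463675e-01,  1.52157273e+00, -1.31469486e-05,
        1.32070599e+00, -6.65920467e-02]), 'dq': array([ 0.00167612, -0.00049435,  0.0004175 ,  0.00180996, -0.00323879,
       -0.00213439]), 'joint_efforts': array([ 7.07336476e-04, -5.31819892e+01, -3.52721286e+01,  7.08791683e-02,
        2.44335568e-02, -1.56027289e-05]), 'eef_pos': array([0.19611653, 0.51356679, 0.20489394]), 'orientation': array([-1.35494266e-04,  1.81393275e-01,  9.83410468e-01, -5.58709115e-04]), 'ft_force': array([0.34361904, 0.36941276, 0.44723971]), 'torque': array([-0.0237221 ,  0.03880735,  0.00881799]), 'gripper_force': 0.0, 'finger_gap': 0.09400162619961323}
scene (array([-0.32448891,  1.47338669,  0.83150286]), array([ 0.48399489, -0.75361091, -0.44493025])) [[599.69311573   0.         315.79364453]
 [  0.         599.69311573 234.17993708]
 [  0.           0.           1.        ]]
side (array([0.18529615, 1.17708721, 0.98086483]), array([ 0.22248629, -0.72514729, -0.65236075])) [[532.35813141   0.         304.08977104]
 [  0.         532.35813141 237.61311794]
 [  0.           0.           1.        ]]
```

View pics/scene1.png

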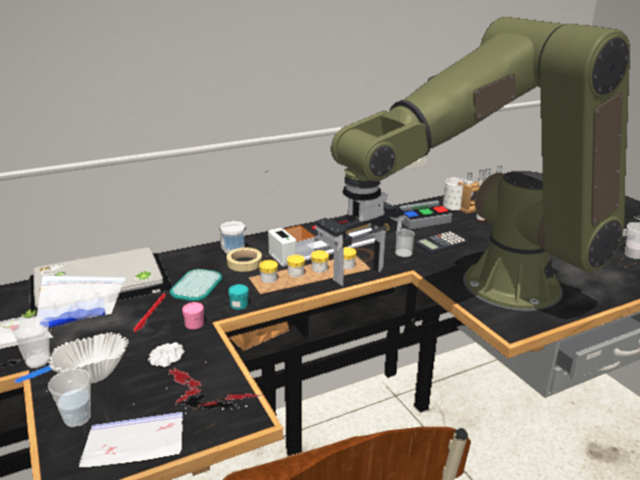

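View pics/side1.png

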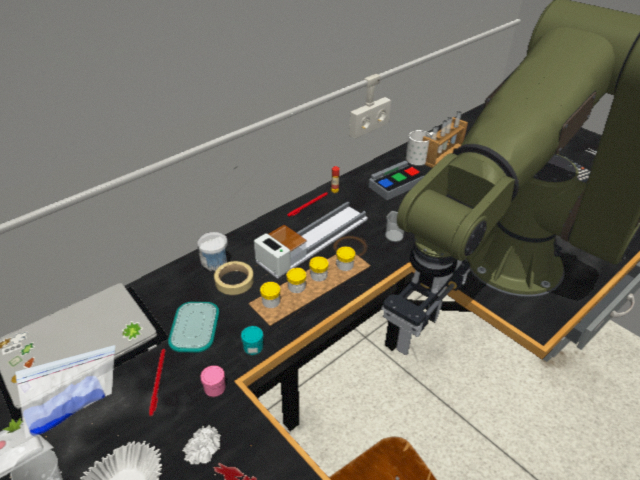

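The side view shows four white pots with yellow lids on the cork mat at (271,290), (297,275), (319,264) and (346,254). The look-alikes, turquoise at (252,340) and pink at (213,380), stand off the mat, so I'll leave them. The keys are blue (385,183), green (399,177) and red (412,172). Next is one enlarged crop to confirm.

```bash
python3 - <<'E'
import cv2
im=cv2.imread('pics/side1.png')
cv2.imwrite('pics/c1.png',cv2.resize(im[155:325,230:430],None,fx=3.5,fy=3.5,interpolation=cv2.INTER_CUBIC))
E
```

```text
(no output)
```

View pics/c1.png

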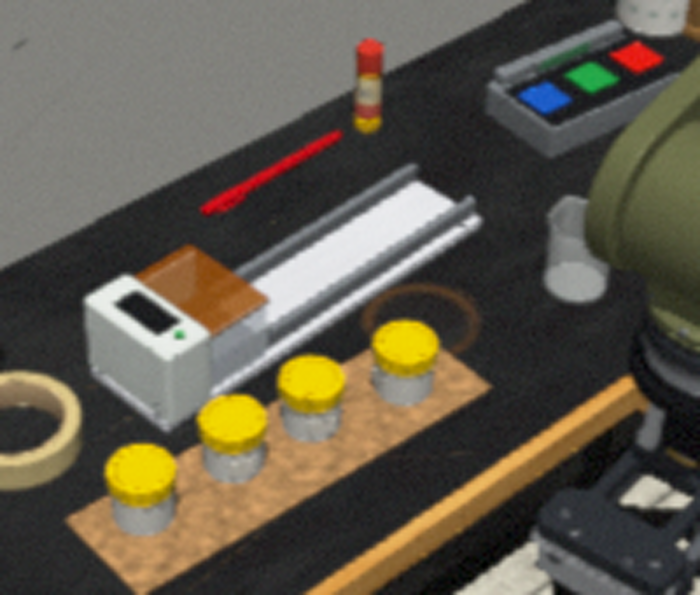

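```bash
python3 - <<'E'
from h import *
def p(name,x,y,z): print(name, at('side',(x+.5)/3.5-.5+230,(y+.5)/3.5-.5+155,z))
for i,(x,y) in enumerate([(141,467),(233,417),(311,378),(405,342)]): p('pot%d'%i,x,y,.05)
for n,x,y in [('blue',544,97),('green',591,77),('red',637,56)]: p(n,x,y,.04)
p('headA far',125,277,.08);p('headB',88,300,.08);p('headC',170,372,.08);p('headD',208,345,.08)
p('railL end',415,168,.026);p('railR end',473,201,.026);p('bed end R',482,222,.01)
p('roof far L',190,246,.072);p('roof R',268,297,.072)
p('mat',68,520,.004);p('mat',140,592,.004);p('mat',490,386,.004)
p('beaker',576,290,0); p('gluebottle',368,128,0); p('ridge',500,78,.048);p('ridge',620,28,.048)
print(at('side',252,333,.05),at('side',320,178,0))
E
```

```text
pot0 [0.5627 0.3521 0.05  ]
pot1 [0.5192 0.2847 0.05  ]
pot2 [0.4792 0.228  0.05  ]
pot3 [0.425  0.1679 0.05  ]
blue [ 0.3996 -0.195   0.04  ]
green [ 0.3666 -0.2397  0.04  ]
red [ 0.3338 -0.287   0.04  ]
headA far [0.6362 0.1986 0.08  ]
headB [0.652  0.2321 0.08  ]
headC [0.5661 0.2852 0.08  ]
headD [0.5506 0.2497 0.08  ]
railL end [ 0.4837 -0.075   0.026 ]
railR end [ 0.4255 -0.0463  0.026 ]
bed end R [ 0.4153 -0.0413  0.01  ]
roof far L [0.6068 0.139  0.072 ]
roof R [0.53   0.1767 0.072 ]
mat [0.6107 0.3763 0.004 ]
mat [0.5379 0.4209 0.004 ]
mat [0.362  0.1452 0.004 ]
beaker [0.324  0.0079 0.    ]
gluebottle [ 0.5482 -0.1535  0.    ]
ridge [ 0.4413 -0.1998  0.048 ]
ridge [ 0.3559 -0.3159  0.048 ]
[0.5485 0.494  0.05  ] [ 0.6152 -0.2089  0.    ]
```

```bash
python3 -m inch '[0,0.0145,-0.0506,0,0,0,-0.125, 0,0.0145,-0.0506,0,0,0,-0.125, 0,0.0145,-0.0506,0,0,0,-0.125, 0,0.0145,-0.0506,0,0,0,-0.125, 0,0.0145,-0.0506,0,0,0,-0.125, 0,0.0145,-0.0506,0,0,0,-0.125, 0,0.0145,-0.0506,0,0,0,-0.125, 0,0.0145,-0.0506,0,0,0,-0.125, 0,0.0145,-0.0506,0,0,0,-0.125, 0,0.0145,-0.0506,0,0,0,-0.125, 0,0.0145,-0.0506,0,0,0,-0.125, 0,0.0145,-0.0506,0,0,0,-0.125, 0,0.0145,-0.0506,0,0,0,-0.125, 0,0.0145,-0.0506,0,0,0,-0.125, 0,0,0,0,0,0,0]'; python3 - <<'E'
from h import *
o=get_obs();print(o['orientation'],o['joint_positions'])
snap('wrist','w1.png'); print(ray('wrist',320,240), eyes.get_calibration('wrist')['mtx'])
E
```

```text
time_s: 1.98
eef_pos: [0.3992, -0.1968, 0.2047]
orientation: [-0.001, 0.872, 0.489, -0.0]
ft_force: [0.6, 0.8, 0.2]
finger_gap: 0.0005
gripper_force: 0.0
[-5.48243021e-04  8.72202817e-01  4.89143924e-01 -4.08457817e-04] [-5.40289476e-01  6.52378016e-02  1.80043165e+00 -1.72297753e-04
  1.27728057e+00  8.34060560e-03]
(array([ 0.43602479, -0.13388784,  0.38376644]), array([-0.13669063, -0.20565641, -0.96903102])) [[371.64829954   0.         323.04516535]
 [  0.         371.64829954 239.96222566]
 [  0.           0.           1.        ]]
```

View pics/w1.png

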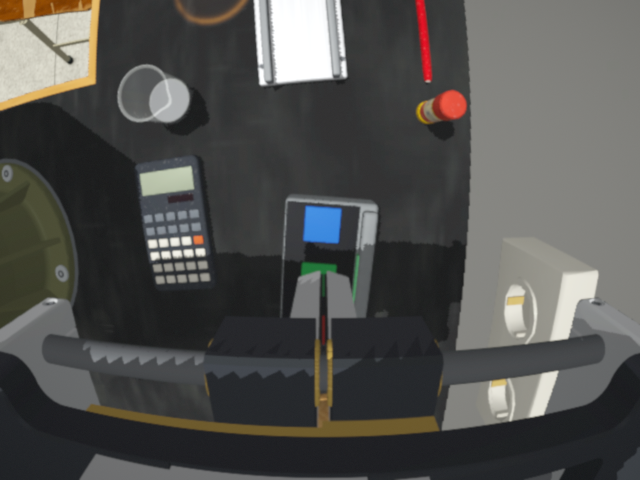

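```bash
python3 - <<'E'
from h import *
for n,u,v,z in [('blueC',322.5,225,.04),('b1',305,208,.04),('b2',341,206,.04),('b3',304,243,.04),('b4',341,243,.04),('bedL',259,84,.01),('bedR',346,79,.01)]: print(n,at('wrist',u,v,z))
E
```

```text
blueC [ 0.3972 -0.1956  0.04  ]
b1 [ 0.3916 -0.1731  0.04  ]
b2 [ 0.4214 -0.189   0.04  ]
b3 [ 0.3729 -0.2014  0.04  ]
b4 [ 0.4032 -0.2198  0.04  ]
bedL [ 0.4148 -0.0439  0.01  ]
bedR [ 0.491  -0.0857  0.01  ]
```

```bash
python3 -m inch '[0,-0.001,0.0015,-0.05,0,0,0, 0,0,0,-0.05,0,0,0, 0,0,0,-0.04,0,0,0, 0,0,0,-0.017,0,0,0, 0,0,0,0,0,0,0, 0,0,0,-0.003,0,0,0,0,0,0,0,0,0,0]'
```

```text
time_s: 2.9
eef_pos: [0.3985, -0.1931, 0.0461]
orientation: [0.001, 0.871, 0.491, 0.0]
ft_force: [-1.6, -0.3, -0.1]
finger_gap: 0.0006
gripper_force: 0.0
```

```bash
python3 -m inch '[0,0,0,-0.005,0,0,0,0,0,0,0,0,0,0]';python3 -m inch '[0,0,0,-0.0015,0,0,0,0,0,0,0,0,0,0]'
```

```text
time_s: 3.15
eef_pos: [0.3981, -0.193, 0.0403]
orientation: [-0.0, 0.871, 0.491, -0.0]
ft_force: [0.6, 0.1, 0.1]
finger_gap: 0.0005
gripper_force: 0.0
time_s: 3.4
eef_pos: [0.3983, -0.1932, 0.0391]
orientation: [0.0, 0.871, 0.491, 0.0]
ft_force: [-1.7, 1.3, 5.4]
finger_gap: 0.0008
gripper_force: 2.2
```

```bash
python3 -m inch '[0,0,0,-0.0008,0,0,0,0,0,0,0,0,0,0,0,0,0,0,0,0,0,0,0,0,0,0,0,0]'
```

```text
time_s: 3.9
eef_pos: [0.3983, -0.1932, 0.0384]
orientation: [0.0, 0.871, 0.491, 0.0]
ft_force: [-2.8, 1.0, 6.6]
finger_gap: 0.0005
gripper_force: 3.5
```

```bash
python3 -m inch '[0,0,0,-0.0007,0,0,0,0,0,0,0,0,0,0,0,0,0,0,0,0,0,0,0,0,0,0,0,0]'
```

```text
time_s: 4.4
eef_pos: [0.3983, -0.1932, 0.0378]
orientation: [0.0, 0.871, 0.491, 0.0]
ft_force: [-3.1, 2.3, 8.9]
finger_gap: 0.0003
gripper_force: 4.6
```

```bash
python3 -m inch '[0,0,0,0.06,0,0,0, 0,0,0,0.06,0,0,0, 0.8,0.01,0.04,0.06,0,0,0, 0.8,0.01,0.05,0.06,0,0,0.03, 0.8,0.015,0.05,0.02,0,0,0.02, 0.8,0.01,0.05,0,0,0,0, 0.8,0,0,0,0,0,0, 0.8,0,0,0,0,0,0]'; python3 - <<'E'
from h import *
o=get_obs();print(o['eef_pos'],o['orientation'])
snap('wrist','w2.png')
import pickle; pickle.dump(eyes.get_calibration('wrist'),open('c2.pkl','wb'))
E
```

```text
time_s: 5.4
eef_pos: [0.4396, -0.0194, 0.2763]
orientation: [-0.0, 0.858, 0.513, -0.0]
ft_force: [0.1, -0.8, 0.7]
finger_gap: 0.0569
gripper_force: 0.0
[ 0.43961433 -0.01939579  0.27634949] [-4.45105200e-05  8.58428289e-01  5.12933546e-01 -2.18373919e-04]
```

View pics/w2.png

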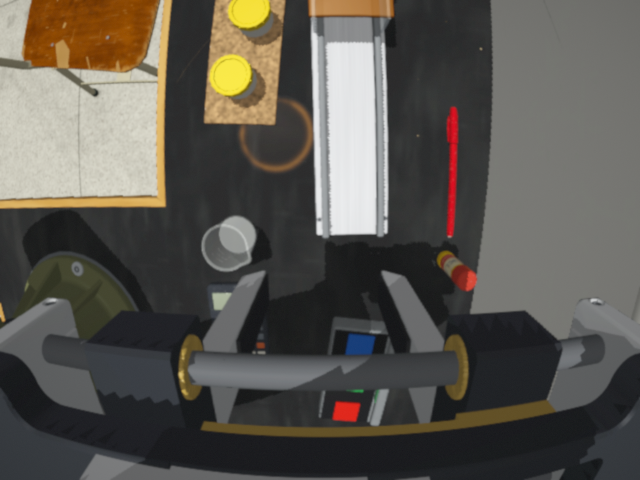

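```bash
python3 - <<'E'
from h import *
im=cv2.imread('pics/w2.png'); g=im.max(2).astype(int)
L=[];R=[]
for v in (230,210,190,160,130,100,70,40):
    d=np.abs(np.diff(g[v-2:v+3,300:405].mean(0))); 
    idx=np.where(g[v-2:v+3,300:405].mean(0)>130)[0]; l,r=300+idx[0],300+idx[-1]+1
    a,b=at('wrist',l-.5,v,.01),at('wrist',r-.5,v,.01); L.append(a);R.append(b); print(v,l,r,a,b,((a+b)/2).round(4),np.linalg.norm(a-b).round(4))
M=(np.array(L)+np.array(R))[:,:2]/2
vx,vy,x0,y0=cv2.fitLine(M.astype(np.float32),cv2.DIST_HUBER,0,.01,.01).ravel(); print(np.degrees(np.arctan2(vy,vx)),x0,y0)
print('end',at('wrist',317,236,.01),at('wrist',387,236,.01))
print('hood mouth top',at('wrist',311,17,.072),at('wrist',393,13,.072))
print('pots',at('wrist',231,75,.05),at('wrist',249,11,.05))
print('keys',at('wrist',360,345,.04),at('wrist',346,411,.04))
E
```

```text
230 316 388 [ 0.4171 -0.0407  0.01  ] [ 0.4957 -0.0829  0.01  ] [ 0.4564 -0.0618  0.01  ] 0.0892
210 316 388 [ 0.429  -0.0188  0.01  ] [ 0.5068 -0.0603  0.01  ] [ 0.4679 -0.0396  0.01  ] 0.0882
190 315 388 [0.4396 0.0033 0.01  ] [ 0.5179 -0.0382  0.01  ] [ 0.4788 -0.0174  0.01  ] 0.0886
160 314 388 [0.4559 0.0356 0.01  ] [ 0.5345 -0.0057  0.01  ] [0.4952 0.015  0.01  ] 0.0888
130 310 388 [0.4689 0.0695 0.01  ] [0.5513 0.0265 0.01  ] [0.5101 0.048  0.01  ] 0.0929
100 313 387 [0.4892 0.0997 0.01  ] [0.5674 0.0593 0.01  ] [0.5283 0.0795 0.01  ] 0.088
70 312 386 [0.5057 0.1329 0.01  ] [0.5842 0.0927 0.01  ] [0.545  0.1128 0.01  ] 0.0882
40 311 384 [0.5228 0.1672 0.01  ] [0.6008 0.1275 0.01  ] [0.5618 0.1473 0.01  ] 0.0875
63.218266 0.505425 0.035475
end [ 0.4151 -0.0482  0.01  ] [ 0.4918 -0.0895  0.01  ]
hood mouth top [0.5288 0.173  0.072 ] [0.6078 0.1389 0.072 ]
pots [0.4239 0.1652 0.05  ] [0.4763 0.2229 0.05  ]
keys [ 0.3986 -0.1945  0.04  ] [ 0.3324 -0.2862  0.04  ]
```

```bash
python3 -m inch '[0.8,-0.005,0.05,-0.03,0,0,0.027, 0.8,-0.005,0.05,-0.04,0,0,0, 0.8,-0.005,0.05,-0.04,0,0,0, 0.8,0,0.036,-0.04,0,0,0, 0.8,0,0,0,0,0,0, 0.8,0,0,-0.04,0,0,0, 0.8,0,0,-0.04,0,0,0, 0.8,0,0,-0.02,0,0,0, 0.8,0,0,0,0,0,0]'
```

```text
time_s: 6.58
eef_pos: [0.4253, 0.1628, 0.0287]
orientation: [-0.0, 0.852, 0.523, -0.001]
ft_force: [-0.0, 0.1, -0.0]
finger_gap: 0.075
gripper_force: 0.0
```

```bash
python3 -m inch '[0.8,-0.0005,0.0035,-0.0025,0,0,0, 0.3,0,0,0,0,0,0, 0.3,0,0,0,0,0,0, 0.3,0,0,0,0,0,0, 0.3,0,0,0,0,0,0]'
```

```text
time_s: 7.2
eef_pos: [0.4246, 0.1678, 0.0265]
orientation: [0.0, 0.852, 0.524, 0.0]
ft_force: [-2.8, -1.1, 5.5]
finger_gap: 0.0475
gripper_force: 30.0
```

```bash
python3 -m inch '[0.3,0,0,0.04,0,0,0, 0.3,0,0,0.04,0,0,0, 0.3,0.042,-0.016,0,0,0,0, 0.3,0.042,-0.016,0,0,0,0, 0.3,0.041,-0.014,0,0,0,0, 0.3,0,0,0,0,0,0, 0.3,0,0,0,0,0,0, 0.3,0,0,-0.03,0,0,0, 0.3,0,0,-0.03,0,0,0, 0.3,0,0,0,0,0,0]'
```

```text
time_s: 8.45
eef_pos: [0.5476, 0.122, 0.0448]
orientation: [-0.001, 0.851, 0.525, -0.002]
ft_force: [0.2, 1.1, -1.0]
finger_gap: 0.0472
gripper_force: 30.0
```

```bash
python3 - <<'E'
from h import *
im=snap('side','s2.png'); cv2.imwrite('pics/c2.png',cv2.resize(im[155:325,230:430,::-1],None,fx=3.5,fy=3.5,interpolation=cv2.INTER_CUBIC))
E
```

```text
(no output)
```

View pics/c2.png

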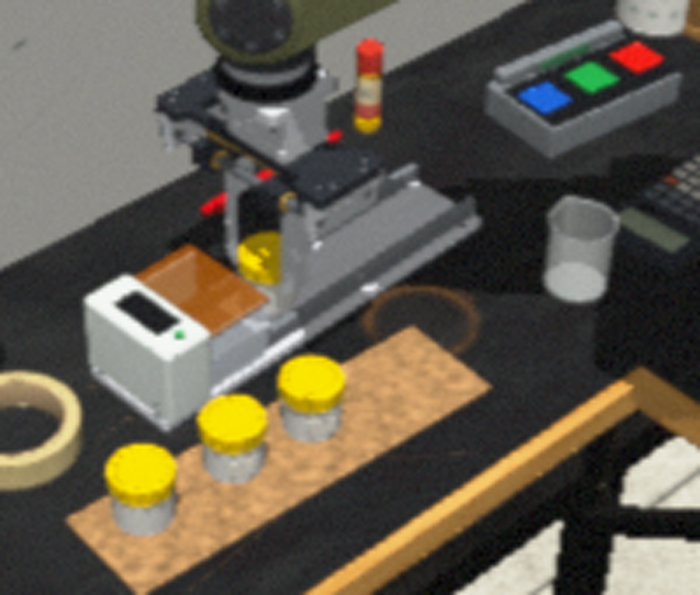

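The pot hangs over the lane just before the hood, with the yellow lid at crop (262,258). The other three pots have not moved. Lowering now.

```bash
python3 -m inch '[0.3,0.001,0,-0.008,0,0,0, 0.3,0,0,-0.003,0,0,0, 0.3,0,0,0,0,0,0]'; python3 -m inch '[0.3,0,0,-0.0015,0,0,0, 0.3,0,0,0,0,0,0]'
```

```text
time_s: 8.88
eef_pos: [0.5505, 0.1218, 0.0354]
orientation: [0.0, 0.852, 0.524, 0.0]
ft_force: [0.2, 0.1, -1.6]
finger_gap: 0.0474
gripper_force: 30.0
time_s: 9.12
eef_pos: [0.5505, 0.1217, 0.0338]
orientation: [0.0, 0.852, 0.524, 0.0]
ft_force: [-0.4, -0.1, -1.6]
finger_gap: 0.0474
gripper_force: 30.0
```

```bash
python3 -m inch '[0.3,0,0,-0.0012,0,0,0, 0.75,0,0,0,0,0,0, 0.75,0,0,0,0,0,0, 0.75,0,0,0.04,0,0,0, 0.75,0,0,0.04,0,0,0, 0.75,-0.036,0.052,0,0,0,0, 0.75,-0.0365,0.052,0,0,0,0, 0.75,0,0,0,0,0,0, 0.75,0,0,0,0,0,0]'; python3 - <<'E'
from h import *
im=snap('wrist','w3.png')
E
```

```text
time_s: 10.25
eef_pos: [0.4793, 0.2241, 0.1127]
orientation: [0.0, 0.851, 0.524, 0.0]
ft_force: [0.0, 0.3, 0.3]
finger_gap: 0.0704
gripper_force: 0.0
```

View pics/w3.png

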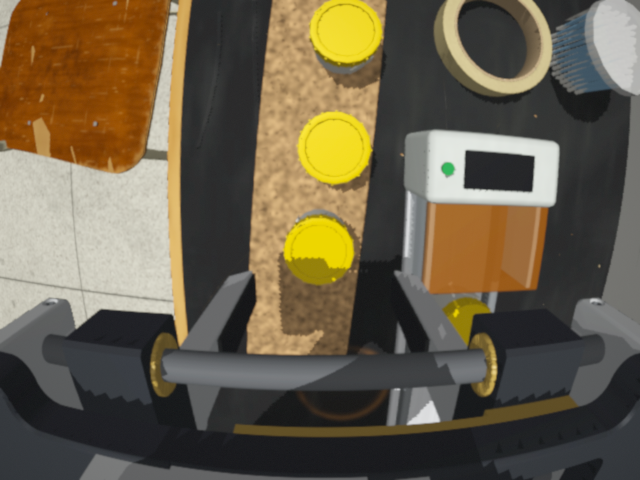

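```bash
python3 - <<'E'
from h import *
print([at('wrist',u,v,.05) for u,v in [(319,249),(334,147.5),(346,31)]],at('wrist',410,189,.08),at('wrist',556,202,.08))
E
```

```text
[array([0.4786, 0.2287, 0.05  ]), array([0.5178, 0.2847, 0.05  ]), array([0.5602, 0.3512, 0.05  ])] [0.5462 0.2444 0.08  ] [0.6366 0.1935 0.08  ]
```

```bash
python3 -m inch '[0.75,-0.0005,0.0035,-0.04,0,0,0, 0.75,0,0,-0.04,0,0,0, 0.75,0,0,-0.006,0,0,0, 0.75,0,0,0,0,0,0, 0.3,0,0,0,0,0,0, 0.3,0,0,0,0,0,0, 0.3,0,0,0,0,0,0,0.3,0,0,0,0,0,0]'
```

```text
time_s: 11.3
eef_pos: [0.4789, 0.2279, 0.0273]
orientation: [0.0, 0.852, 0.524, 0.001]
ft_force: [-0.7, -0.5, 6.2]
finger_gap: 0.0478
gripper_force: 30.0
```

```bash
python3 -m inch '[0.3,0,0,0.04,0,0,0, 0.3,0,0,0.045,0,0,0, 0.3,0.0115,-0.039,0,0,0,0, 0.3,0.0115,-0.039,0,0,0,0, 0.3,0.0115,-0.039,0,0,0,0, 0.3,0.0115,-0.0385,0,0,0,0, 0.3,0,0,0,0,0,0, 0.3,0,0,-0.03,0,0,0, 0.3,0,0,-0.03,0,0,0, 0.3,0,0,-0.01,0,0,0, 0.3,0,0,-0.006,0,0,0, 0.3,0,0,0,0,0,0]'
```

```text
time_s: 12.8
eef_pos: [0.5248, 0.0725, 0.036]
orientation: [0.0, 0.851, 0.524, 0.0]
ft_force: [0.3, 0.2, -0.6]
finger_gap: 0.0473
gripper_force: 30.0
```

```bash
python3 -m inch '[0.3,0,0,-0.0025,0,0,0, 0.7,0,0,0,0,0,0, 0.7,0,0,0,0,0,0, 0.7,0,0,0.04,0,0,0, 0.7,0,0,0.045,0,0,0, 0.7,0.006,0.0465,0,0,0,0, 0.7,0.006,0.0465,0,0,0,0, 0.7,0.006,0.0465,0,0,0,0,  0.7,0.006,0.0465,0,0,0,0, 0.7,0.006,0.0465,0,0,0,0, 0.7,0.006,0.0465,0,0,0,0, 0.7,0,0,0,0,0,0, 0.7,0,0,0,0,0,0]'; python3 - <<'E'
from h import *
im=snap('wrist','w4.png')
E
```

```text
time_s: 14.42
eef_pos: [0.5604, 0.3507, 0.1178]
orientation: [0.0, 0.852, 0.524, -0.0]
ft_force: [-0.3, -0.1, 0.2]
finger_gap: 0.0655
gripper_force: 0.0
```

View pics/w4.png

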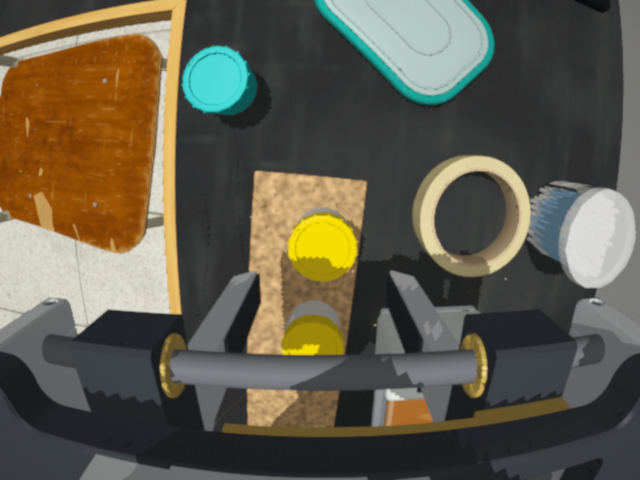

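```bash
python3 -m inch '[0.7,0.0015,0.004,-0.04,0,0,0, 0.7,0,0,-0.04,0,0,0, 0.7,0,0,-0.011,0,0,0, 0.7,0,0,0,0,0,0, 0.3,0,0,0,0,0,0, 0.3,0,0,0,0,0,0, 0.3,0,0,0,0,0,0,0.3,0,0,0,0,0,0]'
```

```text
time_s: 15.48
eef_pos: [0.5625, 0.3555, 0.0284]
orientation: [0.0, 0.852, 0.524, 0.001]
ft_force: [-0.9, -1.3, 7.0]
finger_gap: 0.0475
gripper_force: 30.0
```

```bash
python3 -m inch '[0.3,0,0,0.045,0,0,0, 0.3,0,0,0.045,0,0,0, 0.3,-0.0078,-0.0415,0,0,0,0, 0.3,-0.0078,-0.0415,0,0,0,0, 0.3,-0.0078,-0.0415,0,0,0,0, 0.3,-0.0078,-0.0415,0,0,0,0, 0.3,-0.0078,-0.0415,0,0,0,0, 0.3,-0.0078,-0.0415,0,0,0,0, 0.3,-0.0078,-0.0415,0,0,0,0, 0.3,-0.008,-0.0415,0,0,0,0, 0.3,0,0,0,0,0,0, 0.3,0,0,-0.03,0,0,0, 0.3,0,0,-0.03,0,0,0, 0.3,0,0,-0.015,0,0,0, 0.3,0,0,-0.006,0,0,0, 0.3,0,0,0,0,0,0]'
```

```text
time_s: 17.48
eef_pos: [0.4997, 0.0235, 0.0365]
orientation: [0.0, 0.851, 0.524, 0.0]
ft_force: [0.8, 0.6, -1.7]
finger_gap: 0.0476
gripper_force: 30.0
```

```bash
python3 -m inch '[0.3,0,0,-0.0022,0,0,0, 0.65,0,0,0,0,0,0, 0.65,0,0,0,0,0,0, 0.65,0,0,0.04,0,0,0, 0.65,0,0,0.045,0,0,0, 0.65,0.003,0.0435,0,0,0,0, 0.65,0.003,0.0435,0,0,0,0, 0.65,0.003,0.0435,0,0,0,0,  0.65,0.003,0.0435,0,0,0,0, 0.65,0.003,0.0435,0,0,0,0, 0.65,0.003,0.0435,0,0,0,0, 0.65,0,0,0,0,0,0, 0.65,0,0,0,0,0,0]'; python3 - <<'E'
from h import *
im=snap('wrist','w5.png')
E
```

```text
time_s: 19.1
eef_pos: [0.5173, 0.2839, 0.1188]
orientation: [0.0, 0.852, 0.524, -0.0]
ft_force: [0.2, -0.0, -0.4]
finger_gap: 0.0611
gripper_force: 0.0
```

View pics/w5.png

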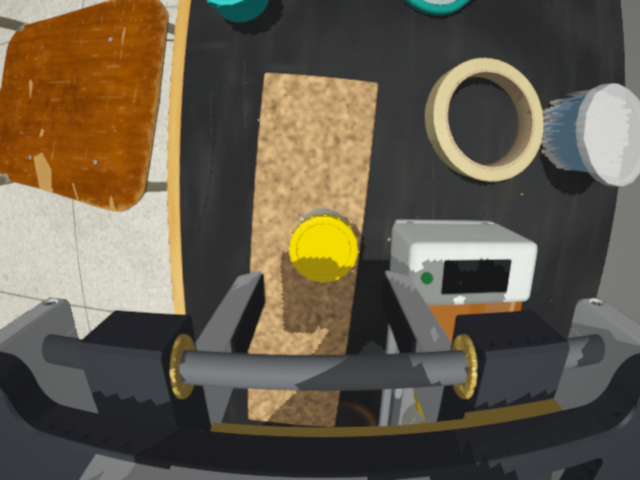

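```bash
python3 -m inch '[0.65,0.002,0.003,0,0,0,0.14, 0.65,0,0,0,0,0,0.14, 0.65,0,0,0,0,0,0.14, 0.65,0,0,0,0,0,0.14, 0.65,0,0,0,0,0,0.14, 0.65,0,0,0,0,0,0, 0.65,0,0,-0.04,0,0,0, 0.65,0,0,-0.04,0,0,0, 0.65,0,0,-0.011,0,0,0, 0.65,0,0,0,0,0,0, 0.3,0,0,0,0,0,0, 0.3,0,0,0,0,0,0, 0.3,0,0,0,0,0,0,0.3,0,0,0,0,0,0]'
```

```text
time_s: 20.9
eef_pos: [0.52, 0.2876, 0.0293]
orientation: [0.0, 0.62, 0.784, 0.001]
ft_force: [-2.4, -0.3, 5.7]
finger_gap: 0.0478
gripper_force: 30.0
```

```bash
python3 -m inch '[0.3,0,0,0.045,0,0,0, 0.3,0,0,0.045,0,0,0, 0.3,-0.0056,-0.0391,0,0,0,-0.0875, 0.3,-0.0056,-0.0391,0,0,0,-0.0875, 0.3,-0.0056,-0.0391,0,0,0,-0.0875, 0.3,-0.0056,-0.0391,0,0,0,-0.0875, 0.3,-0.0056,-0.0391,0,0,0,-0.0875, 0.3,-0.0056,-0.0391,0,0,0,-0.0875, 0.3,-0.0056,-0.0391,0,0,0,-0.0875, 0.3,-0.0056,-0.0391,0,0,0,-0.0875, 0.3,0,0,0,0,0,0, 0.3,0,0,-0.03,0,0,0, 0.3,0,0,-0.03,0,0,0, 0.3,0,0,-0.015,0,0,0, 0.3,0,0,-0.006,0,0,0, 0.3,0,0,0,0,0,0]'
```

```text
time_s: 22.9
eef_pos: [0.4749, -0.0253, 0.0373]
orientation: [0.0, 0.851, 0.524, 0.0]
ft_force: [-0.7, 0.8, -0.5]
finger_gap: 0.0473
gripper_force: 30.0
```

```bash
python3 -m inch '[0.3,0,0,-0.002,0,0,0, 0.65,0,0,0,0,0,0, 0.65,0,0,0,0,0,0, 0.65,0,0,0.045,0,0,0, 0.3,0,0,0.045,0,0,0, 0,-0.01,-0.021,0.05,0,0,0, 0,-0.01,-0.021,0.05,0,0,0, 0,-0.0114,-0.0207,0,0,0,0, 0,0,0,0,0,0,0, 0,0,0,0,0,0,0]'; python3 - <<'E'
from h import *
im=snap('wrist','w6.png')
E
```

```text
time_s: 24.15
eef_pos: [0.4433, -0.0878, 0.2245]
orientation: [-0.0, 0.852, 0.524, -0.0]
ft_force: [-0.2, -0.2, 0.5]
finger_gap: 0.0049
gripper_force: 0.0
```

View pics/w6.png

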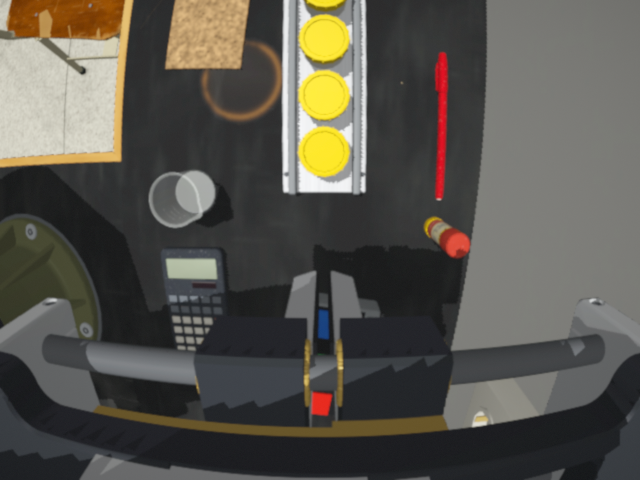

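```bash
python3 - <<'E'
from h import *
u=np.array([.4507,.8927]);n=np.array([.8927,-.4507]);E=(at('wrist',284,192,.01)+at('wrist',366,192,.01))[:2]/2
for a in [(324,151),(324,95),(324.5,38),(324,-14)]:
    p=at('wrist',*a,.056); print(p,(p[:2]-E)@u-.31,(p[:2]-E)@n)
print(E)
E
```

```text
[ 0.4743 -0.0267  0.056 ] -0.266087085 -0.001221835000000001
[0.498  0.0203 0.056 ] -0.213448595 -0.0012477449999999946
[0.5236 0.0701 0.056 ] -0.157454215 -0.0008394850000000426
[0.5483 0.1202 0.056 ] -0.10159765500000001 -0.001369864999999984
[ 0.4556  -0.06645]
```

```bash
python3 -m inch '[0,0,0,-0.05,0,0,0, 0,0,0,-0.05,0,0,0, 0,0,0,-0.05,0,0,0, 0,0,0,-0.05,0,0,0, 0,0,0,-0.003,0,0,0, 0,0,0,0,0,0,0, 0,0.0045,0.0089,0,0,0,0, 0,0.0036,0.0071,0,0,0,0, 0,0.0036,0.0071,0,0,0,0, 0,0.0036,0.0071,0,0,0,0, 0,0.0036,0.0071,0,0,0,0, 0,0.0036,0.0071,0,0,0,0, 0,0.0036,0.0071,0,0,0,0, 0,0.0036,0.0071,0,0,0,0, 0,0.0036,0.0071,0,0,0,0, 0,0.0036,0.0071,0,0,0,0, 0,0,0,0,0,0,0]'; python3 - <<'E'
from h import *
im=snap('wrist','w7.png')
E
```

```text
time_s: 26.32
eef_pos: [0.4803, -0.0149, 0.0217]
orientation: [-0.0, 0.851, 0.524, 0.0]
ft_force: [-0.2, -0.2, 0.5]
finger_gap: 0.0004
gripper_force: 0.0
```

View pics/w7.png

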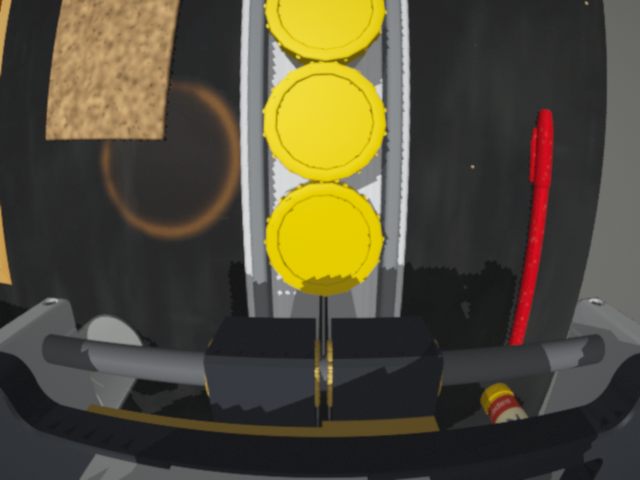

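The row is moving upright: lids at (325,238), (325,122) and (326,10), nearly touching and centred between the rails.

```bash
python3 -m inch '[0,0.0036,0.0071,0,0,0,0, 0,0.0036,0.0071,0,0,0,0, 0,0.0036,0.0071,0,0,0,0, 0,0.0036,0.0071,0,0,0,0, 0,0.0036,0.0071,0,0,0,0, 0,0,0,0,0,0,0]'; python3 -m inch '[0,0.0018,0.0036,0,0,0,0,0,0.0009,0.0018,0,0,0,0,0,0,0,0,0,0,0]';  python3 -m inch '[0,0.0009,0.0018,0,0,0,0,0,0.0009,0.0018,0,0,0,0,0,0,0,0,0,0,0]'
```

```text
time_s: 27.12
eef_pos: [0.4985, 0.0207, 0.0219]
orientation: [0.0, 0.851, 0.525, 0.0]
ft_force: [0.3, -0.2, 0.2]
finger_gap: 0.0003
gripper_force: 0.0
time_s: 27.5
eef_pos: [0.5009, 0.0255, 0.0219]
orientation: [-0.0, 0.852, 0.524, 0.0]
ft_force: [-0.2, -0.5, -0.2]
finger_gap: 0.0002
gripper_force: 0.3
time_s: 27.88
eef_pos: [0.5027, 0.0292, 0.0218]
orientation: [-0.0, 0.852, 0.524, 0.0]
ft_force: [0.1, -1.0, 0.6]
finger_gap: 0.0006
gripper_force: 0.7
```

```bash
python3 -m inch '[0,0.0009,0.0018,0,0,0,0,0,0,0,0,0,0,0]';  python3 -m inch '[0,0.0009,0.0018,0,0,0,0,0,0,0,0,0,0,0]'; python3 -m inch '[0,0.0005,0.0009,0,0,0,0,0,0,0,0,0,0,0]'
```

```text
time_s: 28.12
eef_pos: [0.5034, 0.0306, 0.0219]
orientation: [0.0, 0.852, 0.524, -0.0]
ft_force: [-3.2, -6.9, 2.5]
finger_gap: 0.0004
gripper_force: 3.5
time_s: 28.38
eef_pos: [0.5035, 0.0309, 0.0219]
orientation: [0.001, 0.851, 0.524, -0.002]
ft_force: [-10.5, -19.4, 8.4]
finger_gap: 0.0004
gripper_force: 11.4
time_s: 28.62
eef_pos: [0.5035, 0.031, 0.0218]
orientation: [0.001, 0.852, 0.524, -0.003]
ft_force: [-15.3, -28.2, 12.5]
finger_gap: 0.0005
gripper_force: 15.6
```

```bash
python3 -m inch '[0,-0.003,-0.006,0,0,0,0,0,-0.009,-0.018,0,0,0,0,0,-0.014,-0.028,0,0,0,0,0,-0.014,-0.028,0.05,0,0,0,0,-0.014,-0.028,0.05,0,0,0,0,-0.008,-0.01,0.05,0,0,0,0,0,0,0.05,0,0,0,0,0,0,0,0,0,0,0,0,0,0,0,0,0]'; python3 - <<'E'
from h import *
a=snap('wrist','w8.png')[:300,180:480]; b=snap('side','s3.png')[180:280,240:390]
cv2.imwrite('pics/c3.png',np.hstack([cv2.resize(a,(400,400)),cv2.resize(b,(400,267)) if 0 else cv2.copyMakeBorder(cv2.resize(b,(400,267)),0,133,0,0,0)])[:,:,::-1])
E
```

```text
time_s: 29.75
eef_pos: [0.4424, -0.0845, 0.2209]
orientation: [-0.0, 0.852, 0.524, -0.0]
ft_force: [0.0, 0.1, 0.0]
finger_gap: 0.0005
gripper_force: 0.0
```

View pics/c3.png

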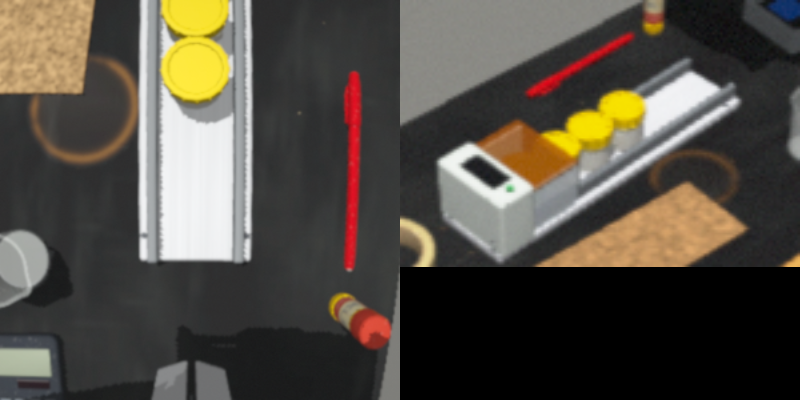

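The row is home and tight, upright and centred; the two rear lids are at (195,68) and (195,10). On to the green key.

```bash
python3 -m inch '[0,-0.0191,-0.0388,0,0,0,-0.02,0,-0.0191,-0.0388,0,0,0,-0.02,0,-0.0191,-0.0388,0,0,0,-0.02,0,-0.0191,-0.0388,0,0,0,-0.02,0,0,0,0,0,0,0,0,0,0,-0.05,0,0,0,0,0,0,-0.05,0,0,0,0,0,0,-0.05,0,0,0,0,0,0,-0.023,0,0,0,0,0,0,0,0,0,0]'
```

```text
time_s: 31.1
eef_pos: [0.3658, -0.2382, 0.0471]
orientation: [-0.002, 0.872, 0.49, -0.001]
ft_force: [0.4, -0.0, -0.2]
finger_gap: 0.0007
gripper_force: 0.0
```

```bash
python3 -m inch '[0,0,-0.001,-0.006,0,0,0,0,0,0,0,0,0,0]';python3 -m inch '[0,0,0,-0.0015,0,0,0,0,0,0,0,0,0,0]';python3 -m inch '[0,0,0,-0.0008,0,0,0,0,0,0,0,0,0,0,0,0,0,0,0,0,0]'
```

```text
time_s: 31.35
eef_pos: [0.3668, -0.2407, 0.0433]
orientation: [0.0, 0.872, 0.49, 0.0]
ft_force: [-1.0, 0.8, 0.2]
finger_gap: 0.0006
gripper_force: 0.0
time_s: 31.6
eef_pos: [0.3666, -0.2407, 0.0416]
orientation: [0.0, 0.872, 0.49, 0.0]
ft_force: [0.4, 0.5, -0.0]
finger_gap: 0.0006
gripper_force: 0.0
time_s: 31.98
eef_pos: [0.3665, -0.2406, 0.0406]
orientation: [0.0, 0.872, 0.49, 0.0]
ft_force: [-0.2, 0.1, 0.4]
finger_gap: 0.0005
gripper_force: 0.0
```

```bash
python3 -m inch '[0,0,0,-0.0015,0,0,0,0,0,0,0,0,0,0]';python3 -m inch '[0,0,0,-0.0008,0,0,0,0,0,0,0,0,0,0]';python3 -m inch '[0,0,0,-0.0005,0,0,0,0,0,0,0,0,0,0,0,0,0,0,0,0,0,0,0,0,0,0,0,0]'
```

```text
time_s: 32.22
eef_pos: [0.3666, -0.2407, 0.0392]
orientation: [0.0, 0.872, 0.49, 0.0]
ft_force: [-1.0, 0.3, 3.9]
finger_gap: 0.0006
gripper_force: 2.1
time_s: 32.48
eef_pos: [0.3666, -0.2407, 0.0384]
orientation: [0.0, 0.872, 0.49, 0.0]
ft_force: [-1.8, 0.5, 7.6]
finger_gap: 0.0007
gripper_force: 3.4
time_s: 32.98
eef_pos: [0.3666, -0.2407, 0.0381]
orientation: [0.0, 0.872, 0.49, 0.0]
ft_force: [-1.5, 0.6, 8.5]
finger_gap: 0.0005
gripper_force: 4.2
```

Registered. I'll raise the arm clear and check the row.

```bash
python3 -m inch '[0,0,0,0.05,0,0,0,0,0,0,0.05,0,0,0,0,0,0,0.05,0,0,0,0,0.01,0.03,0.02,0,0,0,0,0.01,0.03,0,0,0,0,0,0,0,0,0,0,0,0,0,0,0,0,0,0]'; python3 - <<'E'
from h import *
a=snap('wrist','w9.png')[:300,180:480]; b=snap('side','s4.png')[180:280,240:390]
c=cv2.imread('pics/s3.png')[180:280,240:390,::-1]
print(np.abs(b[20:].astype(int)-c[20:]).mean(), (np.abs(b.astype(int)-c).max(2)>60).sum())
cv2.imwrite('pics/c4.png',np.hstack([cv2.resize(a,(400,400)),cv2.copyMakeBorder(cv2.resize(b,(400,267)),0,133,0,0,0)])[:,:,::-1])
E
```

```text
time_s: 33.85
eef_pos: [0.3864, -0.1809, 0.2075]
orientation: [-0.0, 0.872, 0.49, -0.0]
ft_force: [-0.1, -0.4, 0.0]
finger_gap: 0.0006
gripper_force: 0.0
2.653888888888889 61
```

View pics/c4.png

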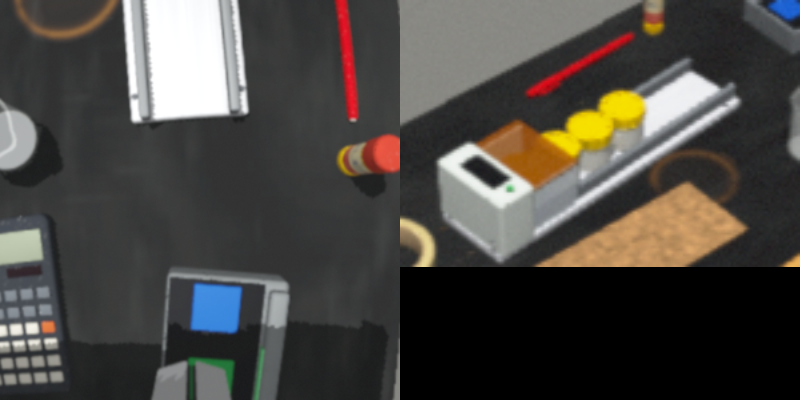

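The row is unchanged from before the green press, so I'm handing in.

```bash
python3 -c "
from rig import robot; print(robot.sign_off())"
```

```text
the job is handed in; nothing more can be done
None
```

I pressed blue with the lane empty, stood all four pots in line, pushed them home against the stop as one tight upright row, pressed green with the row home, and handed the job in (no verdict was returned).

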